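Lay the standing carton down on its mat

ROBOT

A 6-joint arm with a two-finger parallel gripper is mounted at the origin on the work surface. World frame = base frame: x ahead of the robot, y to its left, z up, the work surface at z = 0. Lengths are in m, angles in rad, forces in N, time in s.
With the tool pointing down it reaches from about 0.225 to 0.725 m from the base axis. Payload 3.1 kg.
Tool frame: the origin (TCP) lies at the very end of the fingers, on their centre line; the grasp point (between the pads) lies 19 mm behind it; z points along the fingers, y is the line along which they close (so a half turn about z gives the same grasp; the last joint's range is limited). The gripper opens to 85 mm and grips with 20 to 120 N. Pads are 22 mm wide; open, the fingers measure 114 mm over their backs; the gripper's body (76 mm by 85 mm) begins 54 mm behind the grasp point. The pads swing forward as they close: fully open they stand 13 mm farther back than shut.
Start: joints at [1.143, 0.048, 0.099, 1.622, 0, 1.443], TCP at [0.155, 0.502, 0.231] pointing down, gripper open.
Joint ranges: [-2.91, 2.91], [-0.99, 1.94], [-1.21, 1.42], [-2.12, 2.29], [-1.49, 1.47], [-3.14, 3.14]. Speed limits (rad/s): [2.79, 2.79, 3.14, 3.14, 3.14, 3.14].

INTERFACE

Orientations are given as [roll, pitch, yaw] about the fixed x, y, z axes, in that order (R = Rz(yaw) Ry(pitch) Rx(roll)).
In Python, from workcell import robot, camera gives the robot as it stands. Calls block until the motion is done:
- robot.reach(position, orientation): joint-space move of the TCP to a pose.
- robot.servo_line(position, rotation=None, feed=0.15): straight line of the TCP; rotation=None keeps the orientation; feed is the mean speed in m/s.
- robot.goto_joints(angles): joint-space move.
- robot.grip(opening, f_grip=None): finger opening in m; f_grip is the grip in N (None keeps the last); returns when the fingers have stopped.
- robot.sleep(seconds).
- robot.inverse_kinematics(position, orientation): joint angles nearest the present ones, or None.
- robot.read_state(): the state.
- camera(name): name is "scene" or "top" or "wrist"; returns a dict with "color" (400x640x3 uint8, red, green, blue), "fx", "fy", "cx", "cy" (pixels), "extrinsics" (4x4, takes a point from world to camera coordinates); the wrist camera has in their place "mount" (4x4, takes a point from camera to tool coordinates, whose origin is the TCP and whose axes are the flange's). Camera axes: x right, y up, looking along -z (the intrinsics and any distortion apply to the point x, -y, -z); pixel columns grow to the right and rows downward; lengths in m; the calibration is good to about 2 mm. A picture is of the moment at which its call begins: read the wrist's pose just before it. There is no depth.
A pose or a line that the arm cannot do raises robot.PlanningError and nothing moves.
- robot.hand_in(): hands the job in; it is judged then, once.
The state is a dict: "t": time; "joint_pos": joint angles; "joint_velocities": joint speeds; "joint_efforts": joint torques, N m; "tcp_pos": TCP position; "orientation": TCP orientation; "wrist_force": force on the tool from outside, world axes, zero at the start; "moment": the same for the moment, N m; "grip_width": finger opening in m; "grasp_force": force on a finger pad.
Only numpy, scipy, OpenCV 4.12 (cv2) and the standard library are available. Lean on these libraries where they do the work, as an engineer would, in place of code of your own. Each camera call takes 0.05 s, during which the arm holds its last target. There are 200 camera calls.

TASK

The tall sachet carton must lie flat in its place on the ribbed mat. Without lifting it, slide it while it stands towards the mat until its leading bottom edge is about three centimetres past the mat's near edge, then push it near the top so that it topples forwards and comes to rest flat on its broad face, wholly within the mat. Do not knock or shift the other things on the shelf.

Things in the scene. Friction and masses are not known exactly. Their poses are not given: they have to be found in the camera images.
- carton: upright cardboard carton with a paler band, 130 mm tall, 90 wide (own y), 50 deep (own x), 0.13 to 0.25 kg, evenly filled. Origin: centre of its underside; z to its top; x out of the broad face towards the mat (within 0.15 rad of the mat's x). Pushed at own x = -25 mm it slides if pushed 20 mm or less above the shelf; pushed above 90 mm it tips over its leading bottom edge, falling beyond 21 degrees of lean.
- liner: dark thin ribbed mat let flush into the white shelf, fixed, 200 mm (own x) by 160 mm (own y); nothing catches on it. Origin: its centre, at the shelf's surface. The carton is to slide and fall along its +x: near edge at own x = -100 mm, far edge at +100. At the start the carton's centre is 60 to 115 mm before the near edge, within 15 mm of the mat's own x axis.
- carton_lead (a point): middle of the carton's leading bottom edge (carton frame 25, 0, 0 mm)
- carton_mid (a point): centre of the carton (carton frame 0, 0, 65 mm)
- carton_foot_l (a point): a point halfway through the carton's depth, at its bottom end, on its left narrow side (carton frame 0, 45, 0 mm)
- carton_foot_r (a point): a point halfway through the carton's depth, at its bottom end, on its right narrow side (carton frame 0, -45, 0 mm)
- carton_top_l (a point): a point halfway through the carton's depth, at its top end, on its left narrow side (carton frame 0, 45, 130 mm)
- carton_top_r (a point): a point halfway through the carton's depth, at its top end, on its right narrow side (carton frame 0, -45, 130 mm)
- sugar_bowl: white ceramic sugar bowl with a knobbed lid, 90 mm across, 106 mm tall, beside the carton's path on the side away from the robot; leave alone. Origin: centre of its underside.
- squeezer: wooden hinged citrus squeezer lying beside the mat on the side away from the robot, 185 mm long along its own x (from -130 to 55 mm), 64 mm wide, 48 mm high; leave alone. Origin: on its underside, where the handles meet the head.
- cup: white plastic cup, 72 mm across, 85 mm tall, beside the mat on the robot's side; leave alone. Origin: centre of its underside.
- jar: glass jar with a steel cap, 68 mm across, 100 mm tall, left of the mat; leave alone. Origin: centre of its underside.
- warmer: round plastic tortilla warmer with lid, 214 mm across, 81 mm tall, to the left beyond the mat; leave alone. Origin: centre of its underside.
Mind the look-alikes: they are no part of the job. Leave any green or yellow look-alike of the carton alone.

How it is judged:
By the outcome, as a careful person would: the job done as asked, in the order asked, and still so for the second after the job is handed in, with the robot touching nothing.
It also fails if it takes over 48 s, if anything falls off the work surface, if the arm or the gripper's body presses on something with over 40 N, if the wrist force passes 120 N, or if a joint passes its speed limit or range.

## Working session

There is one attempt and no reset: what is moved stays moved. The work goes in short steps, each a Python script; the robot and the scene stay as the last script left them, time stands still between calls to the robot, and variables do not carry over. Pictures are saved under pics/ and viewed, at most 10 in all, crops included, and the job is handed in when it is done.

```bash
mkdir -p pics; ls
cat > h.py <<'E'
import numpy as np, cv2
from workcell import robot, camera
def ray(c,u,v):
    E=np.array(c["extrinsics"]);R=E[:3,:3];o=-R.T@E[:3,3]
    k=c.get("distortion",None)
    d=R.T@np.array([(u-c["cx"])/c["fx"],-(v-c["cy"])/c["fy"],-1.]);return o,d
def onz(c,u,v,z=0):
    o,d=ray(c,u,v);return o+d*(z-o[2])/d[2]
def proj(c,p):
    E=np.array(c["extrinsics"]);q=E[:3,:3]@np.array(p)+E[:3,3];return c["cx"]+c["fx"]*q[0]/-q[2],c["cy"]-c["fy"]*q[1]/-q[2]
def snap(n,f):
    c=camera(n);cv2.imwrite(f"pics/{f}.png",c["color"][:,:,::-1]);return c
E
python3 - <<'E'
from h import *
for n in("scene","top"):
    c=snap(n,n+"0");print(n,[k for k in c],c["fx"],c["cx"],c["cy"]);print(np.round(c["extrinsics"],3), {k:v for k,v in c.items() if k not in("color","extrinsics")})
print(robot.read_state())
E
```

```text
pics
scene ['color', 'fx', 'fy', 'cx', 'cy', 'extrinsics'] 388.68475953454475 321.7450361722192 198.73086563260554
[[-8.490e-01  5.280e-01  1.000e-03  4.110e-01]
 [-4.020e-01 -6.480e-01  6.480e-01  2.320e-01]
 [ 3.420e-01  5.500e-01  7.620e-01 -1.432e+00]
 [ 0.000e+00  0.000e+00  0.000e+00  1.000e+00]] {'fx': 388.68475953454475, 'fy': 388.68475953454475, 'cx': 321.7450361722192, 'cy': 198.73086563260554}
top ['color', 'fx', 'fy', 'cx', 'cy', 'extrinsics'] 475.4865989511145 325.5436475972596 203.41750094917515
[[ 0.011 -1.    -0.019  0.131]
 [ 0.994  0.009  0.109 -0.56 ]
 [-0.109 -0.02   0.994 -1.184]
 [ 0.     0.     0.     1.   ]] {'fx': 475.4865989511145, 'fy': 475.4865989511145, 'cx': 325.5436475972596, 'cy': 203.41750094917515}
{'t': 0.1, 'joint_pos': array([1.14322153e+00, 4.86740029e-02, 9.77352993e-02, 1.62197855e+00,
       3.28204881e-05, 1.44299081e+00]), 'joint_velocities': array([-0.00145729, -0.00157112,  0.00349132, -0.0004014 ,  0.00119359,
        0.00217885]), 'joint_efforts': array([ 1.99104274e-03, -3.39851940e+01,  3.20935607e+01,  1.58453803e-02,
       -2.42879560e-04,  1.43342469e-06]), 'tcp_pos': array([0.15480838, 0.50108373, 0.23022596]), 'orientation': array([-3.13949321e+00, -3.02881596e-04,  2.84182302e+00]), 'wrist_force': array([-1.25406826, -0.87631053, -0.23182129]), 'moment': array([-0.04128725,  0.01100636,  0.00208379]), 'grasp_force': 0.0, 'grip_width': 0.0854507754828055}
```

View pics/scene0.png

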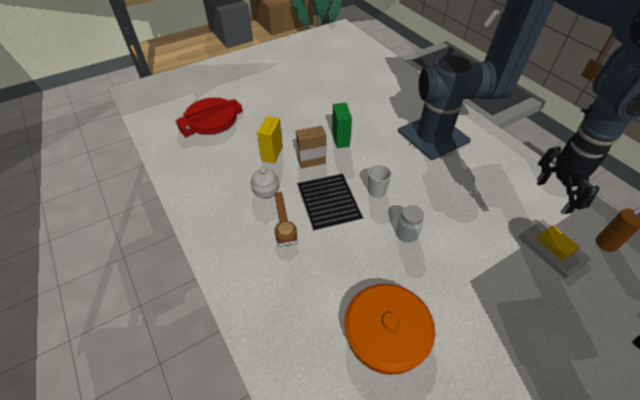

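View pics/top0.png

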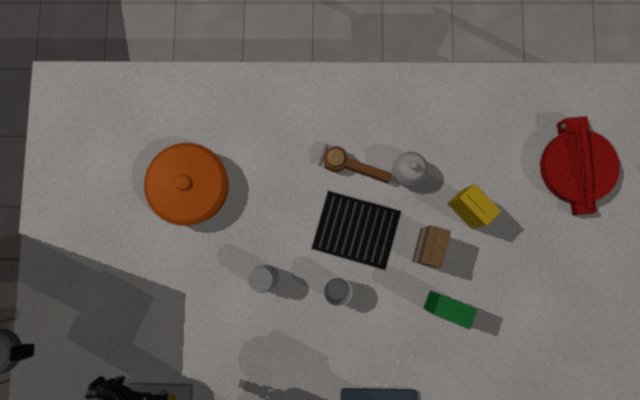

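Scene view: the mat is around (330,201) and the brown carton around (311,147). Yellow is at (270,140), green at (342,125). In the top view the carton is at (433,246), the mat at (357,230), and the yellow (475,206) and green (450,310) look-alikes stand on either side of the approach.

Run:
```python
from h import *
c=camera("top");im=c["color"];hsv=cv2.cvtColor(im,cv2.COLOR_RGB2HSV)
def big(m,box):
    z=np.zeros_like(m);x0,y0,x1,y1=box;z[y0:y1,x0:x1]=m[y0:y1,x0:x1]
    cs,_=cv2.findContours(z,0,2);return max(cs,key=cv2.contourArea)
m=cv2.morphologyEx((hsv[...,2]<60).astype(np.uint8),3,np.ones((7,7)))
k=big(m,(300,180,410,280));b=cv2.boxPoints(cv2.minAreaRect(k))
print("mat");[print(np.round(p,1),np.round(onz(c,*p)[:2],4)) for p in b]
br=((hsv[...,0]<22)&(hsv[...,1]>60)).astype(np.uint8)
k=big(br,(405,215,460,280));print("carton contour hull",cv2.approxPolyDP(cv2.convexHull(k),1.5,True).reshape(-1,2).tolist())
for n,lo,hi,bx in(("yel",22,34,(440,170,510,240)),("grn",40,90,(415,280,490,340))):
    k=big(((hsv[...,0]>lo)&(hsv[...,0]<hi)&(hsv[...,1]>90)).astype(np.uint8),bx)
    h=cv2.approxPolyDP(cv2.convexHull(k),2,True).reshape(-1,2)
    for p in h: print(n,p,np.round(onz(c,*p)[:2],3),np.round(onz(c,*p,.13)[:2],3))
s=snap("scene","s1")
a=cv2.resize(im[165:345,380:520],None,fx=4,fy=4,interpolation=2)[:600]
d=cv2.resize(s["color"][85:235,235:385],None,fx=4,fy=4,interpolation=2)
cv2.imwrite("pics/crop1.png",cv2.resize(np.hstack([cv2.resize(im[165:315,400:500],None,fx=4,fy=4,interpolation=2),d])[:,:,::-1],(800,480)))
```

```text
mat
[311.3 248.4] [0.4442 0.1731]
[328.  190.1] [0.5973 0.1315]
[401.3 211.1] [ 0.5437 -0.0606]
[384.6 269.3] [ 0.3924 -0.0168]
carton contour hull [[428, 226], [449, 231], [441, 267], [418, 261], [424, 234]]
yel [473 184] [ 0.617 -0.248] [ 0.597 -0.211]
yel [500 210] [ 0.549 -0.317] [ 0.536 -0.272]
yel [487 224] [ 0.512 -0.282] [ 0.503 -0.241]
yel [479 227] [ 0.504 -0.261] [ 0.496 -0.222]
yel [468 225] [ 0.509 -0.233] [ 0.5   -0.197]
yel [448 203] [ 0.566 -0.182] [ 0.551 -0.151]
yel [459 192] [ 0.595 -0.212] [ 0.578 -0.178]
grn [430 292] [ 0.336 -0.133] [ 0.346 -0.107]
grn [476 309] [ 0.295 -0.249] [ 0.309 -0.211]
grn [470 327] [ 0.25  -0.233] [ 0.268 -0.196]
grn [424 307] [ 0.298 -0.117] [ 0.312 -0.093]
```

View pics/crop1.png

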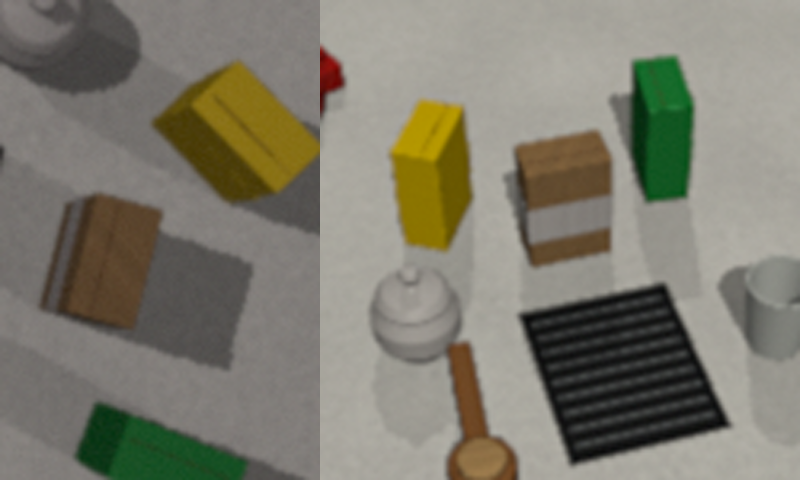

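Crop: the carton's top-face corners in the top view are about (430.3,226), (450,230.6), (441.6,267.5), (421.3,264.3). Its front bottom edge in the scene view runs (301.3,167.8) to (325.6,163.1). The approach lane between yellow and green is open.

```bash
cat >> h.py <<'E'
M=np.array([.4944,.0568]);th=np.arctan2(.191,.0528);ex=np.array([np.cos(th),np.sin(th)]);ey=np.array([-ex[1],ex[0]])
def tomat(p): p=np.array(p)[:2]-M; return np.array([p@ex,p@ey])
def W(x,y,z): return np.r_[M+x*ex+y*ey,z]
def ori(tilt,yaw=None,flip=1):
    # tool z points along push dir tilted 'tilt' from vertical; tool y horizontal across
    from scipy.spatial.transform import Rotation as Ro
    yaw=th if yaw is None else yaw
    f=np.array([np.cos(yaw),np.sin(yaw),0]);z=np.sin(tilt)*f+np.array([0,0,-np.cos(tilt)])
    y=flip*np.array([-f[1],f[0],0]);x=np.cross(y,z)
    return Ro.from_matrix(np.c_[x,y,z]).as_euler("xyz")
E
python3 - <<'E'
from h import *
c=camera("top");s=camera("scene")
print("th",th)
for p in[(430.3,226),(450,230.6),(441.6,267.5),(421.3,264.3)]: print("car",np.round(tomat(onz(c,*p,.13)),4))
for p in[(301.3,167.8),(325.6,163.1)]: print("lead",np.round(tomat(onz(s,*p,0)),4))
for p in [(362/4,0)]:pass
# scene mat corners check
for u,v in[(520,316),(666,286),(727,426),(572,463)]: print("mat(scene)",np.round(tomat(onz(s,235+(u-320)/3.2,85+v/3.2)),4))
for n,P in(("yelbot",[(405,240),(447,247),(469,205)]),("grnbot",[(648,199),(687,195)])):
    for u,v in P: print(n,np.round(tomat(onz(s,235+(u-320)/3.2,85+v/3.2)),4))
for n,P in(("yeltop",[(200,100),(236,62),(320,152),(275,190)]),("grntop",[(122,408),(110,468),(245,462)])):
    for u,v in P: print(n,np.round(tomat(onz(c,400+u/3.2,165+v/3.2,.13)),4))
for tilt in(.6,.8,1.0):
  for fl in(1,-1):
    for x in(-.22,-.10,-.06):
      for z in(.015,.115):
        q=robot.inverse_kinematics(W(x,0,z),ori(tilt,flip=fl)); print(tilt,fl,x,z,None if q is None else np.round(q,2))
E
```

```text
th 1.3010920473999013
car [-0.1596 -0.047 ]
car [-0.2062 -0.0492]
car [-0.2089  0.0385]
car [-0.1622  0.0443]
lead [-0.1628 -0.0462]
lead [-0.1614  0.0399]
mat(scene) [-0.0949 -0.0766]
mat(scene) [-0.0933  0.0808]
mat(scene) [0.0986 0.078 ]
mat(scene) [ 0.0988 -0.0754]
yelbot [-0.2385 -0.169 ]
yelbot [-0.2151 -0.1275]
yelbot [-0.2737 -0.0902]
grnbot [-0.227   0.1042]
grnbot [-0.2211  0.1482]
yeltop [-0.2141 -0.1351]
yeltop [-0.2324 -0.1695]
yeltop [-0.307 -0.122]
yeltop [-0.2824 -0.0861]
grntop [-0.2156  0.0956]
grntop [-0.218   0.1389]
grntop [-0.3089  0.1081]
0.6 1 -0.22 0.015 [-0.83  0.23 -0.27  1.42  0.5  -2.22]
0.6 1 -0.22 0.115 [-0.83  0.14 -0.16  1.62  0.5  -2.22]
0.6 1 -0.1 0.015 [-0.61  0.1  -0.4   1.29  0.56 -1.97]
0.6 1 -0.1 0.115 [-0.61  0.01 -0.29  1.5   0.56 -1.97]
0.6 1 -0.06 0.015 [-0.53  0.07 -0.44  1.24  0.58 -1.88]
0.6 1 -0.06 0.115 [-0.53 -0.03 -0.32  1.45  0.58 -1.88]
0.6 -1 -0.22 0.015 [-0.83  0.23 -0.27  1.42  0.5   0.92]
0.6 -1 -0.22 0.115 [-0.83  0.14 -0.16  1.62  0.5   0.92]
0.6 -1 -0.1 0.015 [-0.61  0.1  -0.4   1.29  0.56  1.17]
0.6 -1 -0.1 0.115 [-0.61  0.
[... 789 characters left out ...]
8 -0.31  1.53  0.74  1.08]
1.0 1 -0.22 0.015 [-0.97  0.57 -0.07  1.71  0.7  -2.57]
1.0 1 -0.22 0.115 [-0.97  0.45 -0.03  1.88  0.7  -2.57]
1.0 1 -0.1 0.015 [-0.78  0.41 -0.28  1.53  0.83 -2.37]
1.0 1 -0.1 0.115 [-0.78  0.28 -0.22  1.72  0.83 -2.37]
1.0 1 -0.06 0.015 [-0.7   0.37 -0.33  1.45  0.87 -2.28]
1.0 1 -0.06 0.115 [-0.7   0.23 -0.28  1.65  0.87 -2.28]
1.0 -1 -0.22 0.015 [-0.97  0.57 -0.07  1.71  0.7   0.57]
1.0 -1 -0.22 0.115 [-0.97  0.45 -0.03  1.88  0.7   0.57]
1.0 -1 -0.1 0.015 [-0.78  0.41 -0.28  1.53  0.83  0.77]
1.0 -1 -0.1 0.115 [-0.78  0.28 -0.22  1.72  0.83  0.77]
1.0 -1 -0.06 0.015 [-0.7   0.37 -0.33  1.45  0.87  0.86]
1.0 -1 -0.06 0.115 [-0.7   0.23 -0.28  1.65  0.87  0.86]
```

Run:
```python
from h import *
print(np.round(camera("wrist")["mount"],3))
fl=-1
o=ori(.6,flip=fl)
s=robot.read_state()
robot.servo_line(s["tcp_pos"]+[0,0,.1],feed=.2)
robot.grip(.045)
robot.reach(W(-.265,0,.28),o)
robot.servo_line(W(-.265,0,.03),feed=.15)
st=robot.read_state();print(st["t"],np.round(st["tcp_pos"],4),W(-.265,0,.03),st["wrist_force"],st["grip_width"])
snap("scene","s2")
```

```text
[[-0.     0.959  0.282  0.072]
 [ 1.     0.     0.    -0.001]
 [ 0.     0.282 -0.959 -0.142]
 [ 0.     0.     0.     1.   ]]
5.975 [ 0.4243 -0.1992  0.0308] [ 0.4237917  -0.19862018  0.03      ] [ 0.47112748  0.27621979 -0.88023573] 0.044825718787106734
```

View pics/s2.png

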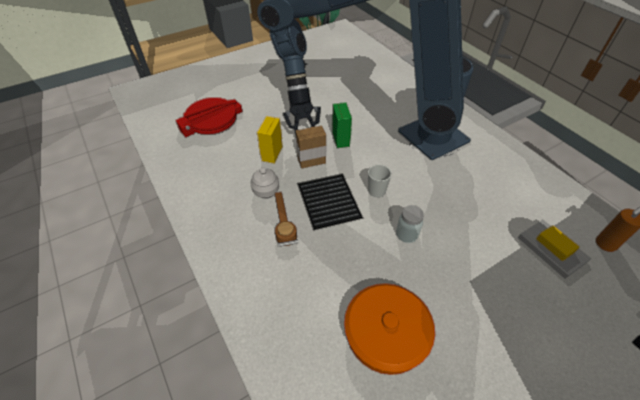

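Scene view: the gripper is down in the lane behind the carton, clear of yellow (270,140) and green (342,125), and nothing has moved. Next is the low slide in stages.

Run:
```python
from h import *
robot.servo_line(W(-.25,0,.007),feed=.08)
for x in(-.235,-.225,-.215,-.205,-.18,-.155):
    robot.servo_line(W(x,0,.007),feed=.05)
    st=robot.read_state();print(x,round(st["t"],1),np.round(tomat(st["tcp_pos"]),4),round(st["tcp_pos"][2],4),np.round(st["wrist_force"],1))
s=snap("scene","s3");t=snap("top","t3")
a=cv2.resize(t["color"][165:315,330:480],None,fx=3,fy=3,interpolation=2)
b=cv2.resize(s["color"][85:235,240:365],None,fx=3,fy=3,interpolation=2)
cv2.imwrite("pics/crop3.png",np.hstack([a,b[:450]])[:,:,::-1][:,:800])
```

```text
-0.235 7.0 [-0.2347 -0.    ] 0.0072 [0.6 0.9 0.8]
-0.225 7.3 [-2.246e-01  1.000e-04] 0.007 [0.8 0.1 0.3]
-0.215 7.7 [-2.146e-01  2.000e-04] 0.007 [-0.4 -0.1  0.2]
-0.205 8.0 [-2.045e-01  2.000e-04] 0.007 [ 0.3 -0.1 -0.7]
-0.18 8.7 [-1.796e-01  1.000e-04] 0.007 [-1.1 -0.5  0.2]
-0.155 9.3 [-0.1546  0.0002] 0.007 [ 1.1 -0.   0.2]
```

View pics/crop3.png

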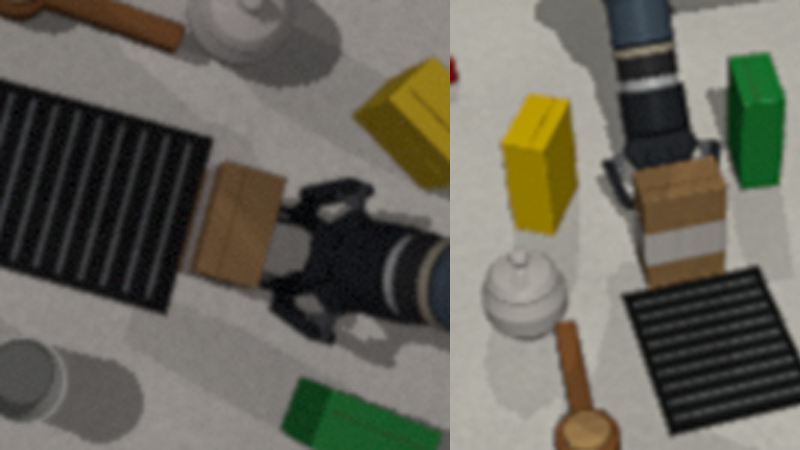

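Run:
```python
from h import *
t=camera("top");s=camera("scene")
for u,v in[(225,163),(286,178),(262,285),(195,273)]: print("top",np.round(tomat(onz(t,330+u/3,165+v/3,.13)),4))
for u,v in[(650,287),(726,270)]: print("lead",np.round(tomat(onz(s,240+(u-450)/3,85+v/3)),4))
for u,v in[(624,295),(757,267)]: print("mat near",np.round(tomat(onz(s,240+(u-450)/3,85+v/3)),4))
for u,v in[(213,137),(165,313)]: print("mat near top",np.round(tomat(onz(t,330+u/3,165+v/3)),4))
```

```text
top [-0.0992 -0.0458]
top [-0.1476 -0.0475]
top [-0.1509  0.0373]
top [-0.0991  0.0427]
lead [-0.0998 -0.0441]
lead [-0.101   0.0441]
mat near [-0.0962 -0.0745]
mat near [-0.0957  0.0788]
mat near top [-0.099  -0.0796]
mat near top [-0.0991  0.0784]
```

The carton stands square, with its lead edge about at the mat's near edge (mat x ≈ -0.100). It needs 32 mm more.

Run:
```python
from h import *
robot.servo_line(W(-.123,0,.007),feed=.05)
robot.sleep(.3)
robot.servo_line(W(-.16,0,.012),feed=.08)
robot.servo_line(W(-.185,0,.112),feed=.15)
st=robot.read_state();print(round(st["t"],1),np.round(tomat(st["tcp_pos"]),4),np.round(st["tcp_pos"],4))
s=snap("scene","s4");t=snap("top","t4")
a=cv2.resize(t["color"][165:315,330:480],None,fx=3,fy=3,interpolation=2)
b=cv2.resize(s["color"][85:235,240:365],None,fx=3,fy=3,interpolation=2)
cv2.imwrite("pics/crop4.png",np.hstack([a,b[:450]])[:,:,::-1][:,:800])
```

```text
12.1 [-0.1846  0.0005] [ 0.4447 -0.121   0.1112]
```

View pics/crop4.png

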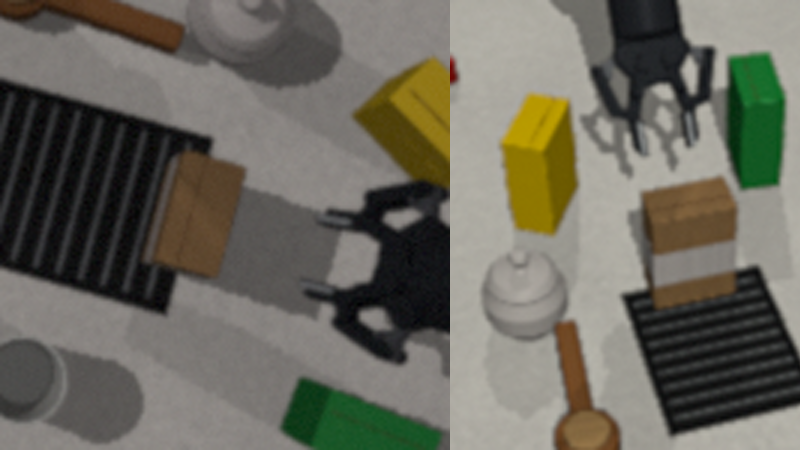

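Run:
```python
from h import *
s=camera("scene");L=[]
for u,v in[(655,306),(737,289)]: L.append(tomat(onz(s,240+(u-450)/3,85+v/3)));print("lead",np.round(L[-1],4))
assert abs(np.mean(L,0)[0]+.068)<.006
for x in(-.135,-.115,-.095,-.08,-.068):
    robot.servo_line(W(x,0,.112),feed=.08)
    st=robot.read_state();print(x,round(st["t"],1),np.round(st["wrist_force"],1))
robot.sleep(.6)
robot.servo_line(W(-.17,0,.2),feed=.15)
robot.sleep(.3)
s=snap("scene","s5");t=snap("top","t5");print(robot.read_state()["t"])
a=cv2.resize(t["color"][165:315,300:450],None,fx=3,fy=3,interpolation=2)
b=cv2.resize(s["color"][105:255,240:355],None,fx=3,fy=3,interpolation=2)
cv2.imwrite("pics/crop5.png",np.hstack([a,b])[:,:,::-1][:,:800])
```

```text
lead [-0.071  -0.0462]
lead [-0.0699  0.047 ]
-0.135 13.0 [0.1 0.6 0.3]
-0.115 13.4 [ 0.2 -0.9  0.4]
-0.095 13.8 [1.2 0.7 0.1]
-0.08 14.1 [ 0.2 -1.2  0. ]
-0.068 14.4 [-1.2  0.  -0.3]
16.4667
```

View pics/crop5.png

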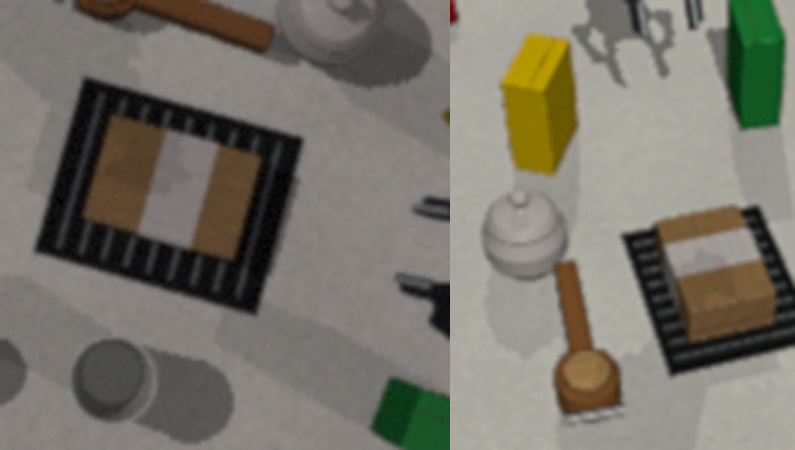

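The carton lies flat on its broad face, wholly within the mat. In the top-view crop it spans (83,115) to (262,260) inside the mat. The other things are unmoved and the gripper is clear.

```bash
python3 -c "
from h import *
print(robot.hand_in())"
```

```text
the job is handed in; nothing more can be done
None
```

The carton was slid upright until its leading edge was about 3 cm past the mat's near edge, then toppled; it lies flat wholly within the mat, nothing else was moved, and the job was handed in at about 16.5 s.

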